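Jack a module up to the instrument top and slide it across

ROBOT

A 6-joint arm with a two-finger parallel gripper is mounted at the origin on the work surface. World frame = base frame: x ahead of the robot, y to its left, z up, the work surface at z = 0. Lengths are in m, angles in degrees, forces in N, time in s.
With the tool pointing down it reaches from about 0.35 to 0.875 m from the base axis. Payload 4.2 kg.
Tool frame: the origin (TCP) lies midway between the tips of the shut fingers; the grasp point (between the pads) lies 19 mm behind it; z points along the fingers, y is the line along which they close (so a half turn about z gives the same grasp; the last joint's range is limited). The gripper opens to 87 mm and grips with 3 to 60 N. Pads are 19 mm wide; open, the fingers measure 117 mm over their backs; the gripper's body (75 mm by 190 mm) begins 51 mm behind the grasp point.
Start: joints at [87.983, 22.042, 0.453, 0, -68.411, -14.817], TCP at [0.181, 0.598, 0.223] pointing down, gripper open.
Joint ranges: [-179.83, 179.83], [-69.29, 118.12], [-61.27, 80.66], [-181.25, 117.63], [-171.15, -9.14], [-177.46, 177.46]. Speed limits (degrees/s): [159.86, 159.86, 180, 180, 180, 180].

INTERFACE

Orientations are given as a 3x3 rotation matrix whose columns are the frame's x, y, z axes.
In Python, from station import r, cams gives the robot as it stands.
- The arm moves only by the tool play_rows, never from a script. Its argument "commands" is text: rows parted by semicolons, each of 6 numbers parted by spaces: the shift along the world's x, y, z normalised to -1 to 1, where 1 is 30 mm, then the turn, a rotation vector about the world's x, y, z normalised to -1 to 1, where 1 is 0.15 rad. A call has 1 to 20 rows; each row shifts and turns the commanded pose from where the row before left it; what a row does not reach is not made up. A row lasts 1/10 s, in which the tool goes at most 50 mm and 8.59 degrees, less where a joint would pass 70% of its speed; a pose out of reach is approached as far as the arm can. A call with a number of a shift or a turn outside -1 to 1 is refused whole. A call with a gripper value outside its range is refused whole. "grip" is the finger opening in mm, from 0 to 87, set as the call begins (left out, the last holds). The fingers move at their own pace and stop on an object; the grip force is fixed at half the most. Time passes only in rows, so rows that do not move let the fingers close. It gives the time, the measured TCP pose, the force, the opening and the grip force at its end, in the units of the state.
- r.sense(): the state, without advancing time (a new reading comes with each control period).
- cams.capture(name): name is "scene" or "top"; returns (picture, depth): 480x640x3 uint8, blue, green, red; 480x640 float32, m along the optical axis (not along the pixel's ray), 0 where there is no reading.
- cams.camera_info(name): a dict with "mtx" (3x3 intrinsics, pixels), "R" (3x3) and "t" (3): a world point X has camera coordinates R X + t. Camera axes: x right, y down, z forward; pixel columns grow to the right and rows downward; lengths in m; the calibration is good to about 2 mm. A picture is of the moment at which its call begins. camera_info takes no time and is no camera call.
- r.finish_job(): hands the job in; it is judged then, once.
The state is a dict: "time_s": time; "joints": joint angles; "joint_velocities": joint speeds; "effort": joint torques, N m; "tcp_pos": TCP position; "ee_rot": TCP orientation; "wrist_force": force on the tool from outside, world axes, zero at the start; "moment": the same for the moment, N m; "gripper_width": opening from 0.0 (shut) to 1.0 (fully open); "gripper_force": force on a finger pad.
Only numpy, scipy, OpenCV 4.12 (cv2) and the standard library are available. Lean on these libraries where they do the work, as an engineer would, in place of code of your own. Each camera call takes 0.05 s, during which the arm holds its last target. There are 200 camera calls.

TASK

Take hold of the red handle of the small ratchet lift and pump it in full strokes, one notch each, until the platform first comes level with the top of the blue instrument or a little above it; stop there, as the ratchet cannot be let down and the platform must not stand more than a notch above. Then push the orange module off the platform across onto the blue instrument, so that it stands wholly on its top, about in the middle and square to it, and draw clear. Raise the platform with the handle only, never by pushing or lifting the platform itself, and leave the tub, the multimeter and the screwdriver where they are.

Things in the scene. Friction and masses are not known exactly. Their poses are not given: they have to be found in the camera images.
- lift: Ratchet lift, fixed to the bench: yellow cheek plates 115 mm long, 58 mm over both, 103 mm high, on a dark base plate 130 x 110 mm. Origin under its centre on the bench; x runs level from the handle side (-x) to the back, y to the left seen from the handle, z up. The two instruments stand at its left and right, square to it.
- lever (a joint): Pump lever angle (rad): 0 raised (tilted 0.28 up), 0.28 level, 0.56 down; stops at both ends. Pivot along the lift's y, 52 mm to -x of the lift's origin, 80 mm above the bench. Stays where left, so hold it and move it both ways: 4 to 10 N at the grip. A stroke from under 0.06 down past 0.46 lifts the platform one notch, less gains nothing. A pawl holds the gain while the handle is raised again.
- lever_grip (a point): Centre of the lever's red plastic handle, 95 mm long (along the lever), 24 mm wide (along the lift's y) and 24 mm thick, 135 mm from the pivot: it travels between about 118 mm (raised) and 43 mm (down) above the bench. The whole handle is free to be pinched from above, fingers on its two sides. Its x axis points along the lever towards the pivot.
- platform: The lift's platform, aluminium with yellow edge strips at its two sides, 110 mm (lift x) x 120 mm (lift y) x 10 mm, on a toothed steel rack; it moves straight up only, 14 mm a notch, five notches at most, two to five are needed. Origin 120 mm below the centre of its top. To be moved by the handle only.
- platform_top (a point): Centre of the platform's flat top, over the lift's origin; 120 mm above the bench at the start. At the bottom of a stroke it stands up to 5 mm above its notch and sinks back onto it as the handle is raised.
- module_center (a point): Centre (29 mm above its underside) of the orange box module with black fins on top, loose on the platform: 90 mm (its x) x 100 mm (its y) x 62 mm high, 0.4 to 0.75 kg, too wide to grasp. It slides on two round-ended black runners along its y, 8 mm high. At the start its axes are within 0.1 rad of the lift's and it is within 6 mm of the platform's middle.
- blue_unit: The blue instrument, fixed to the bench beside the platform, at its left or its right (148 mm centre to centre, gap 8 mm): 170 mm (x, same direction as the lift's x) x 160 mm (y), 150 to 182 mm high. Its side edges are bevelled, so that the module's runners climb a step of up to 3 mm. Origin 182 mm below the centre of its top.
- blue_top (a point): Centre of the blue instrument's flat top: where the module shall stand. x and y axes as the lift's.
- grey_unit: The grey instrument, fixed at the other side of the platform, 148 mm centre to centre: 170 x 160 mm, 85 mm high. Origin under its centre on the bench. Leave it.
- tub: White plastic tub, 72 mm across and 42 mm high, loose on the grey instrument's top. Origin under its centre. Leave it.
- meter: Yellow multimeter, 150 x 78 x 34 mm, lying loose on the bench in front left. Origin under its centre. Leave it.
- driver: Screwdriver with a green handle, about 200 mm long, lying loose on the bench in front right. Leave it.
There are look-alikes about, which are no part of the job. Of the things like the part that bears module_center, leave any that is turquoise; of the rest the smaller one is meant.

How it is judged:
By the outcome, as a careful person would: the job done as asked, in the order asked, and still so for the second after the job is handed in, with the robot touching nothing.
It also fails if it takes over 67 s, if anything falls off the work surface, if the arm or the gripper's body presses on something with over 40 N, if the wrist force passes 120 N, or if a joint passes its speed limit or range.

## Working session

There is one attempt and no reset: what is moved stays moved. The work goes in short steps, Python scripts to look and compute and a tool call to move; the robot and the scene stay as the last step left them, time stands still between calls to the robot, and variables do not carry over. Pictures are saved under pics/ and viewed, at most 10 in all, crops included, and the job is handed in when it is done.

Besides the shell and the picture viewer there is one more tool, called in YAML: its name, and indented under it one key for each argument. play_rows: Moves the arm, as the interface text tells. Scaled input: -1 to 1 covers 30 mm each way for a shift and 0.15 rad each way for a turn. Its arguments: {"type":"object","properties":{"commands":{"type":"string"},"grip":{"type":"number"}},"required":["commands"]}

```bash
ls; mkdir -p pics; cat > h.py <<'E'
import numpy as np, cv2
from station import r, cams
def grab(n):
    im,d=cams.capture(n); return im.copy(),d.copy()
def world(n,d):
    c=cams.camera_info(n);K,R,t=[np.array(c[k],float) for k in("mtx","R","t")]
    v,u=np.mgrid[:480,:640]
    p=np.stack([(u-K[0,2])/K[0,0]*d,(v-K[1,2])/K[1,1]*d,d],-1)
    return (p-t.ravel())@R
E
python3 - <<'E'
from h import *
for n in("scene","top"):
    im,d=grab(n); cv2.imwrite(f"pics/{n}0.png",im); np.savez(f"{n}0.npz",im=im,d=d)
    c=cams.camera_info(n); print(n,-np.array(c["R"]).T@np.array(c["t"]).ravel(),(d>0).mean())
print(r.sense())
E
```

```text
pics
scene [ 0.03395404 -0.12735554  0.85084421] 0.9961100260416667
top [ 0.41692034 -0.01500913  1.01551214] 0.995908203125
{'time_s': 0.1, 'joints': array([ 8.79841628e+01,  2.20871574e+01,  3.88025075e-01, -2.47375187e-02,
       -6.84111184e+01, -1.48165911e+01]), 'joint_velocities': array([-0.06547271, -0.15027427,  0.08396298,  0.1260285 ,  0.02525529,
       -0.00830609]), 'effort': array([ 2.23049346e-05, -3.91689384e+01,  1.87935090e+01,  4.23180923e+00,
        1.34377048e-02, -7.66302333e-05]), 'tcp_pos': array([0.18081398, 0.59771668, 0.22156489]), 'ee_rot': array([[ 9.57109656e-01, -2.89725535e-01, -4.68899771e-04],
       [-2.89725896e-01, -9.57107758e-01, -1.90889236e-03],
       [ 1.04267253e-04,  1.96287172e-03, -9.99998068e-01]]), 'wrist_force': array([-0.18900126, -0.15310394, -0.38284459]), 'moment': array([ 0.01225457,  0.05063973, -0.01072585]), 'gripper_force': 0.0, 'gripper_width': 1.0023064459090807}
```

View pics/scene0.png

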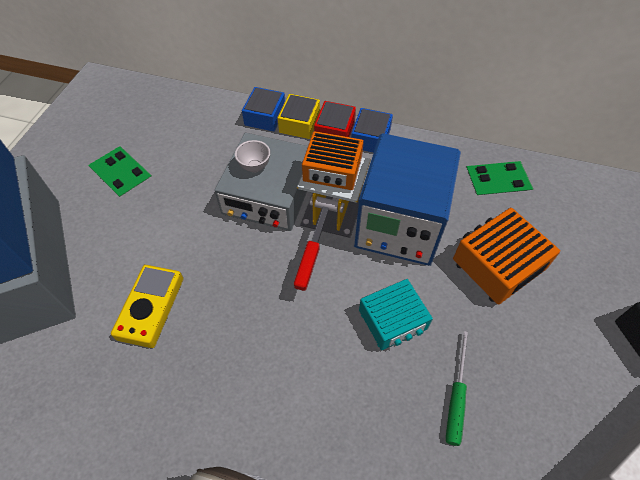

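View pics/top0.png

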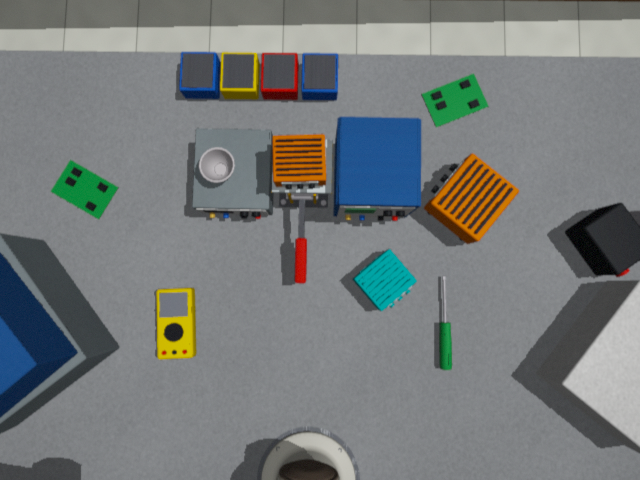

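Candidates for the module, in top pixels: orange on the platform (300,158), a larger orange on the bench (473,198), and a turquoise one (385,280). The orange on the platform is meant, because it is the smaller of the two that aren't turquoise. The blue instrument (378,162) is on the lift's right, the red handle is at (301,260), and the tub is on the grey instrument at (216,165).

```bash
cat >> h.py <<'E'
def ormask(im):
    h=cv2.cvtColor(im,cv2.COLOR_BGR2HSV); return h
def rng(im,lo,hi): return cv2.inRange(cv2.cvtColor(im,cv2.COLOR_BGR2HSV),lo,hi)>0
def rect(P):
    (c,s,a)=cv2.minAreaRect((P[:,:2]*1000).astype(np.float32)); return np.round(c,1),np.round(s,1),round(a,2)
E
python3 - <<'E'
from h import *
M={}
for n in("top","scene"):
    z=np.load(n+"0.npz");im,d=z["im"],z["d"];W=world(n,d)
    red=rng(im,(0,180,80),(4,255,255))
    bl=rng(im,(100,120,60),(125,255,255)); og=rng(im,(6,180,100),(18,255,255))
    x,y,zz=W[...,0],W[...,1],W[...,2]
    for nm,m in(("red",red),("blue",bl),("orange",og)):
        k,l,st,ce=cv2.connectedComponentsWithStats(m.astype(np.uint8))
        for i in range(1,k):
            if st[i,4]<200: continue
            mm=(l==i)&(d>0);Q=W[mm];zt=np.percentile(Q[:,2],95)
            T=Q[abs(Q[:,2]-zt)<.006]
            print(n,nm,ce[i].round(),st[i,4],"z",np.percentile(Q[:,2],[5,50,95]).round(4),rect(T))
            if nm=="red" and i: 
                v=Q-Q.mean(0);print("   mean",Q.mean(0).round(4),np.linalg.svd(v,full_matrices=False)[2][0].round(3))
    print(n,'grey/platform/bench z', np.median(zz[200:203,245:255]) if n=="top" else '')
im=cv2.imread("pics/top0.png");sc=cv2.imread("pics/scene0.png")
a=cv2.resize(im[100:300,180:540],None,fx=2.2,fy=2.2,interpolation=cv2.INTER_CUBIC)
cv2.imwrite("pics/crop.png",a)
# platform / blue top plane via top camera depth histogram
z=np.load("top0.npz");W=world("top",z["d"])
for nm,(u0,u1,v0,v1) in dict(blue=(345,415,125,195),grey=(240,265,140,200),plat=(280,320,184,190),bench=(200,260,280,320)).items():
    q=W[v0:v1,u0:u1].reshape(-1,3);print(nm,np.percentile(q[:,2],[10,50,90]).round(4))
E
```

```text
top red [281.  80.] 309 z [0.034  0.0497 0.0534] (array([878.8,  79.6]), array([78.8, 87.7]), 89.27)
   mean [0.8611 0.0738 0.048 ] [-0.154  0.987  0.052]
top red [300. 261.] 466 z [0.0701 0.0759 0.0816] (array([470.9,  23.5]), array([76.1, 20.7]), 1.0)
   mean [0.4627 0.0231 0.0759] [-0.992  0.003 -0.124]
top blue [202.  81.] 783 z [0.0083 0.0449 0.0532] (array([879. , 260.1]), array([88.5, 80.6]), 0.4)
top blue [319.  85.] 623 z [0.0088 0.0485 0.0535] (array([878.4,  -9.1]), array([87.4, 79.1]), 0.73)
top blue [378. 161.] 7455 z [0.1622 0.1658 0.1683] (array([ 651.2, -125.1]), array([159.5, 169.6]), 89.76)
top blue [ 25. 340.] 6392 z [0.1661 0.2329 0.2836] (array([296.5, 462. ]), array([125.8,  59.9]), 4.66)
top orange [299. 158.] 1854 z [0.1754 0.1782 0.1829] (array([650.9,  25.8]), array([87.2, 98.1]), 2.85)
top orange [474. 197.] 2876 z [0.0796 0.0827 0.0862] (array([ 601. , -334.5]), array([125.3, 138.3]), 51.02)
top grey/platform/bench z 0.0859081435444101
scene red [335. 125.] 354 z [0.0327 0.0469 0.051 ] (array([878.6,  78.2]), array([79.8, 91.8]), 89.65)
   mean [0.8549 0.0
[... 172 characters left out ...]
989  0.008 -0.146]
scene blue [263. 115.] 737 z [0.0062 0.0358 0.0508] (array([878.6, 258.5]), array([81.7, 92.8]), 89.91)
scene blue [408. 178.] 7350 z [0.0415 0.1645 0.1669] (array([ 651.2, -126.4]), array([160. , 175.6]), 89.91)
scene blue [ 11. 223.] 2948 z [0.1606 0.1942 0.2372] (array([323.4, 466.2]), array([115.2,  11.6]), 35.67)
scene orange [333. 160.] 1239 z [0.1336 0.176  0.1789] (array([650.6,  24.8]), array([93.4, 99.8]), 2.55)
scene orange [510. 250.] 2958 z [0.0765 0.0816 0.0842] (array([ 600. , -336.1]), array([126.8, 140.8]), 51.19)
scene grey/platform/bench z 
blue [0.1641 0.166  0.1679]
grey [0.0838 0.0859 0.0881]
plat [0.1188 0.1392 0.1609]
bench [-0.0015  0.0008  0.0031]
```

View pics/crop.png

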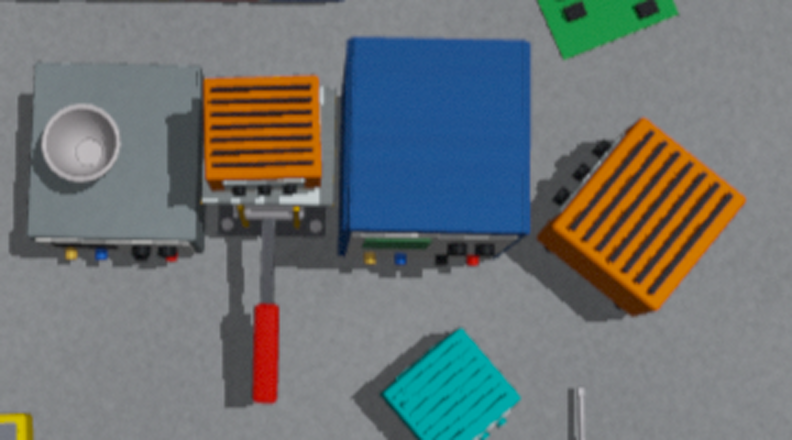

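The crop confirms the smaller orange module, with black fins, on the platform at (262,130) in the crop. A tall box at the left, top pixel (50,330), is near the straight path, so I'll check how far it extends.

```bash
python3 - <<'E'
from h import *
for n in("top","scene"):
    z=np.load(n+"0.npz");W=world(n,z["d"]);W=W[z["d"]>0]
    Q=W[(W[:,1]>.25)&(W[:,2]>.06)&(W[:,0]<.8)]
    print(n,Q.min(0).round(3),Q.max(0).round(3))
    for h in(.1,.15,.2,.25,.3,.35,.4,.5):
        T=Q[Q[:,2]>h]
        if len(T)>20: print(h,len(T),T.min(0).round(3),T.max(0).round(3))
    T=Q[(Q[:,1]<.45)];
    for x in(.15,.2,.25,.3,.35,.4,.45):
        B=Q[abs(Q[:,0]-x)<.01]
        if len(B): print('x',x,'ymin',B[:,1].min().round(3),'zmax',B[:,2].max().round(3))
E
```

```text
top [0.107 0.25  0.06 ] [0.584 0.624 0.286]
0.1 10571 [0.124 0.418 0.1  ] [0.504 0.605 0.286]
0.15 7521 [0.151 0.419 0.15 ] [0.498 0.599 0.286]
0.2 4551 [0.189 0.431 0.2  ] [0.427 0.558 0.286]
0.25 2526 [0.217 0.431 0.25 ] [0.383 0.519 0.286]
x 0.15 ymin 0.557 zmax 0.153
x 0.2 ymin 0.494 zmax 0.237
x 0.25 ymin 0.431 zmax 0.286
x 0.3 ymin 0.432 zmax 0.286
x 0.35 ymin 0.471 zmax 0.285
x 0.4 ymin 0.512 zmax 0.241
x 0.45 ymin 0.55 zmax 0.184
scene [0.207 0.417 0.06 ] [0.503 0.619 0.254]
0.1 6530 [0.219 0.417 0.1  ] [0.503 0.619 0.254]
0.15 3308 [0.24  0.418 0.15 ] [0.496 0.613 0.254]
0.2 1248 [0.264 0.429 0.2  ] [0.487 0.608 0.254]
x 0.2 ymin 0.492 zmax 0.067
x 0.25 ymin 0.428 zmax 0.19
x 0.3 ymin 0.431 zmax 0.251
x 0.35 ymin 0.471 zmax 0.239
x 0.4 ymin 0.511 zmax 0.226
x 0.45 ymin 0.551 zmax 0.214
```

play_rows:
  commands: "0 0 1 0 0 0;0 0 1 0 0 0;0 0 1 0 0 0;0 0 1 0 0 0;0 0 1 0 0 0;0 0 1 0 0 0;0 0 0 0 0 0"
  grip: 60

```text
time_s: 0.8
tcp_pos: [0.1816, 0.5993, 0.4073]
ee_rot: [[0.957, -0.29, 0.002], [-0.29, -0.957, 0.008], [-0.0, -0.009, -1.0]]
wrist_force: [-0.1, -0.2, 1.1]
gripper_width: 0.689
gripper_force: 0.0
```

play_rows:
  commands: "0.47 -0.96 0 0 0 0.098;0.47 -0.96 0 0 0 0.098;0.47 -0.96 0 0 0 0.098;0.47 -0.96 0 0 0 0.098;0.47 -0.96 0 0 0 0.098;0.47 -0.96 0 0 0 0.098;0.47 -0.96 0 0 0 0.098;0.47 -0.96 0 0 0 0.098;0.47 -0.96 0 0 0 0.098;0.47 -0.96 0 0 0 0.098;0.47 -0.96 0 0 0 0.098;0.47 -0.96 0 0 0 0.098;0.47 -0.96 0 0 0 0.098;0.47 -0.96 0 0 0 0.098;0.47 -0.96 0 0 0 0.098;0.47 -0.96 0 0 0 0.098;0.47 -0.96 0 0 0 0.098;0.47 -0.96 0 0 0 0.098;0.47 -0.96 0 0 0 0.098;0.47 -0.96 0 0 0 0.098"

```text
time_s: 2.8
tcp_pos: [0.4629, 0.0209, 0.4015]
ee_rot: [[1.0, 0.001, -0.002], [0.001, -1.0, -0.0], [-0.002, 0.0, -1.0]]
wrist_force: [1.2, 0.4, -0.1]
gripper_width: 0.693
gripper_force: 0.0
```

play_rows:
  commands: "0 0 0 0 0 0;0 0 0 0 0 0"

```text
time_s: 3.0
tcp_pos: [0.4627, 0.0217, 0.4014]
ee_rot: [[1.0, -0.002, -0.002], [-0.002, -1.0, -0.0], [-0.002, 0.0, -1.0]]
wrist_force: [-0.4, 0.2, -0.8]
gripper_width: 0.689
gripper_force: 0.0
```

play_rows:
  commands: "0 0 -0.98 0 -0.1 0;0 0 -0.98 0 -0.1 0;0 0 -0.98 0 -0.1 0;0 0 -0.98 0 -0.1 0;0 0 -0.98 0 -0.1 0;0 0 -0.98 0 -0.1 0;0 0 -0.98 0 -0.1 0;0 0 -0.98 0 -0.1 0;0 0 -0.98 0 0 0;0 0 -0.98 0 0 0;0.04 0 -0.98 0 0 0;0.04 0.02 -0.98 0 0 0;0 0 0 0 0 0"

```text
time_s: 4.3
tcp_pos: [0.4621, 0.0225, 0.0466]
ee_rot: [[0.994, 0.001, 0.111], [0.002, -1.0, -0.003], [0.111, 0.003, -0.994]]
wrist_force: [-0.2, -0.1, -0.6]
gripper_width: 0.688
gripper_force: 0.0
```

```bash
python3 - <<'E'
from h import *
im,d=grab("scene"); cv2.imwrite("pics/s1.png",cv2.resize(im[160:340,200:440],None,fx=3,fy=3))
print(r.sense()["tcp_pos"],r.sense()["wrist_force"])
E
```

```text
[0.463847   0.02301736 0.04856344] [-0.02074577  0.66407578  0.92179025]
```

View pics/s1.png

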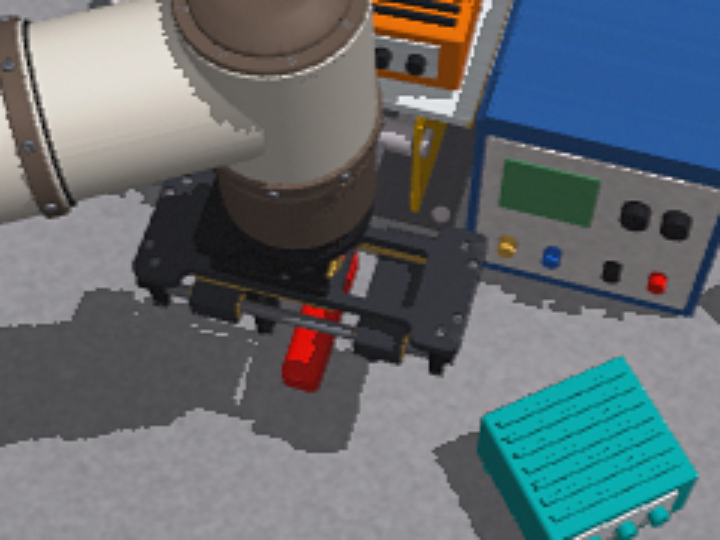

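The gripper is astride the red handle (crop 320,330) and clear on both sides. I'll close it and compute the arc rows.

play_rows:
  commands: "0 0 0 0 0 0;0 0 0 0 0 0;0 0 0 0 0 0;0 0 0 0 0 0;0 0 0 0 0 0;0 0 0 0 0 0"
  grip: 10

```text
time_s: 4.95
tcp_pos: [0.4656, 0.0229, 0.0501]
ee_rot: [[0.993, -0.0, 0.12], [-0.0, -1.0, 0.0], [0.12, -0.001, -0.993]]
wrist_force: [-0.5, 1.6, 1.2]
gripper_width: 0.27
gripper_force: 30.0
```

```bash
python3 - <<'E'
import numpy as np
rel=np.array([-.1355,-.0315])
def p(a): c,s=np.cos(a),np.sin(a); return np.array([c*rel[0]+s*rel[1],-s*rel[0]+c*rel[1]])
def rows(A):
    print("; ".join("%.3f 0 %.3f 0 %.3f 0"%(*((p(b)-p(a))/.03),(b-a)/.15) for a,b in zip(A,A[1:])),"\n")
rows(np.linspace(0,.39,6)); rows(np.linspace(.39,-.12,7)); rows(np.linspace(-.12,.39,7))
E
```

```text
-0.068 0 0.355 0 0.520 0; -0.040 0 0.359 0 0.520 0; -0.012 0 0.361 0 0.520 0; 0.016 0 0.361 0 0.520 0; 0.044 0 0.359 0 0.520 0 

-0.047 0 -0.391 0 -0.567 0; -0.013 0 -0.394 0 -0.567 0; 0.020 0 -0.394 0 -0.567 0; 0.053 0 -0.390 0 -0.567 0; 0.086 0 -0.384 0 -0.567 0; 0.119 0 -0.376 0 -0.567 0 

-0.119 0 0.376 0 0.567 0; -0.086 0 0.384 0 0.567 0; -0.053 0 0.390 0 0.567 0; -0.020 0 0.394 0 0.567 0; 0.013 0 0.394 0 0.567 0; 0.047 0 0.391 0 0.567 0
```

play_rows:
  commands: "-0.068 0 0.355 0 0.520 0; -0.040 0 0.359 0 0.520 0; -0.012 0 0.361 0 0.520 0; 0.016 0 0.361 0 0.520 0; 0.044 0 0.359 0 0.520 0;0 0 0 0 0 0;0 0 0 0 0 0"

```text
time_s: 5.65
tcp_pos: [0.4639, 0.0229, 0.1031]
ee_rot: [[0.964, -0.001, -0.264], [-0.0, -1.0, 0.001], [-0.264, -0.0, -0.964]]
wrist_force: [0.8, 0.1, -1.1]
gripper_width: 0.276
gripper_force: 30.0
```

play_rows:
  commands: "-0.047 0 -0.391 0 -0.567 0; -0.013 0 -0.394 0 -0.567 0; 0.020 0 -0.394 0 -0.567 0; 0.053 0 -0.390 0 -0.567 0; 0.086 0 -0.384 0 -0.567 0; 0.119 0 -0.376 0 -0.567 0;0 0 0 0 0 0;0 0 0 0 0 0"

```text
time_s: 6.45
tcp_pos: [0.469, 0.0218, 0.0405]
ee_rot: [[0.978, 0.01, 0.208], [0.011, -1.0, -0.004], [0.208, 0.006, -0.978]]
wrist_force: [-36.6, 56.2, -3.7]
gripper_width: 0.27
gripper_force: 29.7
```

play_rows:
  commands: "-0.119 0 0.376 0 0.567 0; -0.086 0 0.384 0 0.567 0; -0.053 0 0.390 0 0.567 0; -0.020 0 0.394 0 0.567 0; 0.013 0 0.394 0 0.567 0; 0.047 0 0.391 0 0.567 0;0 0 0 0 0 0;0 0 0 0 0 0"

```text
time_s: 7.25
tcp_pos: [0.4652, 0.0223, 0.1083]
ee_rot: [[0.958, -0.003, -0.287], [-0.005, -1.0, -0.004], [-0.287, 0.006, -0.958]]
wrist_force: [-10.1, 33.7, -7.2]
gripper_width: 0.272
gripper_force: 30.0
```

```bash
cat >> h.py <<'E'
def mod(n):
    im,d=grab(n);W=world(n,d);m=rng(im,(6,180,100),(18,255,255))&(d>0)
    m&=(abs(W[...,0]-.65)<.12)&(W[...,1]<.12)&(W[...,1]>-.23)&(W[...,2]>.1)
    Q=W[m];zt=np.median(Q[Q[:,2]>np.percentile(Q[:,2],95)-.012][:,2]);T=Q[abs(Q[:,2]-zt)<.006]
    b=W[rng(im,(100,120,60),(125,255,255))&(d>0)&(abs(W[...,0]-.65)<.07)&(abs(W[...,1]+.125)<.07)&(W[...,2]>.15)]
    print(n,len(T),"mod z",zt.round(4),rect(T),"blue z",np.median(b[:,2]).round(4))
    return im
E
python3 - <<'E'
from h import *
mod("top");mod("scene")
E
```

```text
top 21 mod z 0.4422 (array([601.6,  17.8]), array([56.5, 10.7]), 80.28) blue z 0.166
scene 394 mod z 0.1905 (array([651.4,  -6.4]), array([90.5, 37.4]), 2.65) blue z 0.165
```

play_rows:
  commands: "0 0.02 0 0 0 0;0 0 0 0 0 0"

```text
time_s: 7.55
tcp_pos: [0.4653, 0.0223, 0.1083]
ee_rot: [[0.958, -0.003, -0.286], [-0.004, -1.0, -0.006], [-0.286, 0.007, -0.958]]
wrist_force: [-8.2, 31.9, -7.9]
gripper_width: 0.274
gripper_force: 30.0
```

```bash
python3 - <<'E'
from h import *
s=r.sense()
for k in("joints","joint_velocities","effort","tcp_pos","wrist_force","moment"):print(k,np.round(s[k],3))
im,d=grab("scene"); cv2.imwrite("pics/s2.png",cv2.resize(im[120:360,180:480],None,fx=2.5,fy=2.5))
E
```

```text
joints [ 19.19   22.38  -17.251  -5.562 -66.305  73.56 ]
joint_velocities [-0.074 -0.053 -0.049 -0.241  0.113  0.037]
effort [-15.136 -39.117  15.545  13.53   -1.355  -0.084]
tcp_pos [0.465 0.022 0.108]
wrist_force [-8.157 31.861 -7.929]
moment [ 9.222  1.318 -2.686]
```

View pics/s2.png

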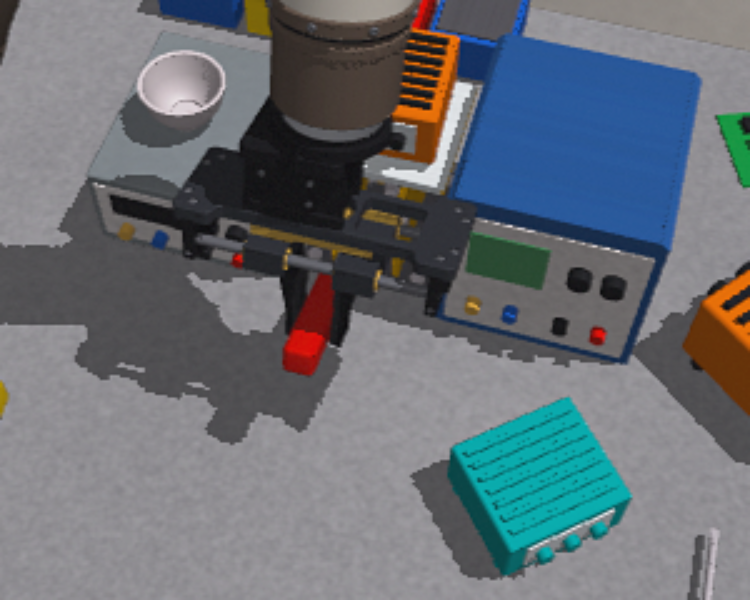

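The module rose one notch and the handle is still held. There is a lateral load in y at the fingertips, so I'll relieve that before the next stroke.

play_rows:
  commands: "0 0.1 0 0 0 0;0 0 0 0 0 0;0 0 0 0 0 0"

```text
time_s: 7.9
tcp_pos: [0.4653, 0.0224, 0.1084]
ee_rot: [[0.958, -0.002, -0.287], [-0.005, -1.0, -0.01], [-0.287, 0.011, -0.958]]
wrist_force: [-5.9, 21.7, -9.8]
gripper_width: 0.275
gripper_force: 30.1
```

play_rows:
  commands: "0 0.1 0 0 0 0;0 0 0 0 0 0;0 0 0 0 0 0;0 0 0 0 0 0"
  grip: 50

```text
time_s: 8.3
tcp_pos: [0.4696, 0.0189, 0.1124]
ee_rot: [[0.96, 0.002, -0.281], [-0.004, -1.0, -0.022], [-0.281, 0.022, -0.959]]
wrist_force: [0.2, -0.0, -0.1]
gripper_width: 0.53
gripper_force: 0.0
```

play_rows:
  commands: "-0.05 0.06 -0.16 0.15 0 0;-0.05 0.06 -0.16 0 0 0;0 0 0 0 0 0;0 0 0 0 0 0"

```text
time_s: 8.7
tcp_pos: [0.4665, 0.0228, 0.1023]
ee_rot: [[0.959, 0.002, -0.283], [0.002, -1.0, 0.0], [-0.283, -0.001, -0.959]]
wrist_force: [0.4, 0.3, 0.5]
gripper_width: 0.577
gripper_force: 0.0
```

play_rows:
  commands: "0 0 0 0 0 0;0 0 0 0 0 0;0 0 0 0 0 0;0 0 0 0 0 0;0 0 0 0 0 0"
  grip: 10

```text
time_s: 9.2
tcp_pos: [0.4666, 0.0229, 0.1026]
ee_rot: [[0.959, 0.002, -0.282], [0.002, -1.0, 0.0], [-0.282, -0.001, -0.959]]
wrist_force: [0.0, -0.8, 0.1]
gripper_width: 0.274
gripper_force: 30.0
```

play_rows:
  commands: "-0.047 0 -0.391 0 -0.567 0; -0.013 0 -0.394 0 -0.567 0; 0.020 0 -0.394 0 -0.567 0"

```text
time_s: 9.5
tcp_pos: [0.4654, 0.023, 0.068]
ee_rot: [[1.0, 0.002, -0.028], [0.002, -1.0, 0.0], [-0.028, -0.001, -1.0]]
wrist_force: [-1.8, -3.1, 12.1]
gripper_width: 0.275
gripper_force: 30.0
```

play_rows:
  commands: "0.053 0 -0.390 0 -0.567 0"

```text
time_s: 9.6
tcp_pos: [0.467, 0.0231, 0.0566]
ee_rot: [[0.998, 0.002, 0.058], [0.002, -1.0, 0.001], [0.058, -0.001, -0.998]]
wrist_force: [3.8, -10.3, 4.4]
gripper_width: 0.272
gripper_force: 30.0
```

play_rows:
  commands: "0.086 0 -0.384 0 -0.567 0"

```text
time_s: 9.7
tcp_pos: [0.4694, 0.0234, 0.0447]
ee_rot: [[0.99, 0.002, 0.142], [0.001, -1.0, 0.002], [0.142, -0.001, -0.99]]
wrist_force: [12.2, -29.7, 5.8]
gripper_width: 0.27
gripper_force: 30.0
```

```bash
python3 - <<'E'
from h import *
im,d=grab("top")
s=r.sense()
for k in("joints","joint_velocities","effort","tcp_pos","wrist_force","moment"):print(k,np.round(s[k],3))
cv2.imwrite("pics/t2.png",cv2.resize(im[80:400,140:460],None,fx=1.8,fy=1.8))
E
```

```text
joints [ 24.817  16.88  -43.558   9.067 -22.078  57.268]
joint_velocities [ -0.823   1.144   9.928  -9.064 -15.437  10.9  ]
effort [  2.217 -26.015   9.997   1.401  -1.597   0.027]
tcp_pos [0.469 0.023 0.044]
wrist_force [ 7.057 -0.785 -2.522]
moment [-0.062 -1.975 -0.329]
```

View pics/t2.png

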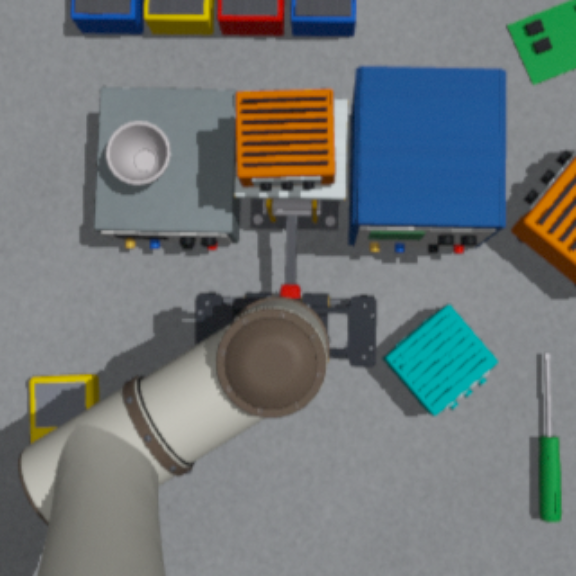

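Joint 5 is down to -22° and near its limit, because the tool is leaning back towards a wrist singularity. That caused the transient forces. I'll finish the stroke without tilting further, letting the handle turn slightly in the pads. That also leaves the tool leaning forward for later strokes.

play_rows:
  commands: "0.05 0 -0.25 0 0 0;0.05 0 -0.25 0 0 0;0 0 0 0 0 0;0 0 0 0 0 0"

```text
time_s: 10.15
tcp_pos: [0.4723, 0.0229, 0.029]
ee_rot: [[0.99, 0.001, 0.138], [0.001, -1.0, 0.0], [0.138, 0.0, -0.99]]
wrist_force: [-2.4, 0.0, 1.9]
gripper_width: 0.272
gripper_force: 30.0
```

```bash
cat > arc.py <<'E'
import numpy as np,sys
x,z,a,b,n=map(float,sys.argv[1:]);rel=np.array([x-.599,z-.08])
def p(a): c,s=np.cos(a),np.sin(a); return np.array([c*rel[0]+s*rel[1],-s*rel[0]+c*rel[1]])
A=np.linspace(a,b,int(n)+1)
print("; ".join("%.3f 0 %.3f 0 %.3f 0"%(*((p(v)-p(u))/.03),(v-u)/.15) for u,v in zip(A,A[1:])),"\nend",p(b)+[.599,.08])
E
python3 arc.py .4723 .029 0 .53 7; python3 arc.py .4723 .029 .53 -.01 7
```

```text
-0.116 0 0.324 0 0.505 0; -0.092 0 0.332 0 0.505 0; -0.066 0 0.338 0 0.505 0; -0.040 0 0.342 0 0.505 0; -0.014 0 0.344 0 0.505 0; 0.012 0 0.344 0 0.505 0; 0.038 0 0.343 0 0.505 0 
end [0.46390014 0.10004791]
-0.038 0 -0.349 0 -0.514 0; -0.011 0 -0.351 0 -0.514 0; 0.016 0 -0.351 0 -0.514 0; 0.043 0 -0.348 0 -0.514 0; 0.070 0 -0.344 0 -0.514 0; 0.096 0 -0.338 0 -0.514 0; 0.122 0 -0.329 0 -0.514 0 
end [0.47281633 0.02773557]
```

play_rows:
  commands: "-0.116 0 0.324 0 0.505 0; -0.092 0 0.332 0 0.505 0; -0.066 0 0.338 0 0.505 0; -0.040 0 0.342 0 0.505 0; -0.014 0 0.344 0 0.505 0; 0.012 0 0.344 0 0.505 0; 0.038 0 0.343 0 0.505 0;0 0 0 0 0 0;0 0 0 0 0 0"

```text
time_s: 11.05
tcp_pos: [0.4634, 0.0229, 0.0996]
ee_rot: [[0.924, 0.001, -0.383], [0.001, -1.0, 0.001], [-0.383, -0.001, -0.924]]
wrist_force: [-3.4, 0.2, 0.2]
gripper_width: 0.273
gripper_force: 30.0
```

```bash
python3 - <<'E'
from h import *
mod("top");mod("scene");print(r.sense()["joints"])
E
```

```text
top 76 mod z 0.2056 (array([653.5, -21.5]), array([86.4,  9.1]), 6.94) blue z 0.1659
scene 338 mod z 0.2044 (array([652.5, -10.1]), array([90.9, 29.8]), 2.83) blue z 0.165
[ 18.08923654  25.99336773 -13.82817933  -7.18699968 -71.72260929
  75.56140587]
```

play_rows:
  commands: "-0.038 0 -0.349 0 -0.514 0; -0.011 0 -0.351 0 -0.514 0; 0.016 0 -0.351 0 -0.514 0; 0.043 0 -0.348 0 -0.514 0; 0.070 0 -0.344 0 -0.514 0; 0.096 0 -0.338 0 -0.514 0; 0.122 0 -0.329 0 -0.514 0; 0 0 0 0 0 0; 0 0 0 0 0 0"

```text
time_s: 12.05
tcp_pos: [0.4718, 0.0228, 0.0277]
ee_rot: [[0.989, 0.002, 0.147], [0.002, -1.0, 0.0], [0.147, 0.0, -0.989]]
wrist_force: [-6.3, 3.3, 1.8]
gripper_width: 0.273
gripper_force: 30.0
```

play_rows:
  commands: "-0.116 0 0.329 0 0.505 0; -0.092 0 0.338 0 0.505 0; -0.066 0 0.338 0 0.505 0; -0.040 0 0.342 0 0.505 0; -0.014 0 0.344 0 0.505 0; 0.012 0 0.344 0 0.505 0; 0.038 0 0.343 0 0.505 0;0 0 0 0 0 0;0 0 0 0 0 0"

```text
time_s: 12.95
tcp_pos: [0.4624, 0.0229, 0.0989]
ee_rot: [[0.925, 0.001, -0.379], [0.001, -1.0, 0.001], [-0.379, -0.001, -0.925]]
wrist_force: [-6.3, -0.0, 3.1]
gripper_width: 0.274
gripper_force: 30.0
```

```bash
python3 - <<'E'
from h import *
mod("top");im=mod("scene");W=world("scene",grab("scene")[1])
# platform's bare strip between module and blue: histogram of z
m=(abs(W[...,0]-.65)<.05)&(W[...,1]<-.028)&(W[...,1]>-.037)&(W[...,2]>.1);print(m.sum(),np.percentile(W[m][:,2],[10,30,50,70,90]).round(4))
E
```

```text
top 104 mod z 0.2197 (array([654.3, -21. ]), array([86.4, 14.1]), 10.66) blue z 0.166
scene 336 mod z 0.2183 (array([651.8, -11.5]), array([90.3, 27. ]), 2.82) blue z 0.165
190 [0.1595 0.1605 0.161  0.1616 0.1626]
```

In the same view the platform (161 mm) is 4 mm below the blue top (165 mm), so one more notch is needed.

play_rows:
  commands: "-0.038 0 -0.349 0 -0.514 0; -0.011 0 -0.351 0 -0.514 0; 0.016 0 -0.351 0 -0.514 0; 0.043 0 -0.348 0 -0.514 0; 0.070 0 -0.344 0 -0.514 0; 0.096 0 -0.338 0 -0.514 0; 0.122 0 -0.329 0 -0.514 0; 0 0 0 0 0 0; 0 0 0 0 0 0"

```text
time_s: 14.0
tcp_pos: [0.4711, 0.0228, 0.0261]
ee_rot: [[0.988, 0.002, 0.153], [0.002, -1.0, -0.001], [0.153, 0.001, -0.988]]
wrist_force: [-10.7, 7.4, 2.1]
gripper_width: 0.275
gripper_force: 30.0
```

play_rows:
  commands: "-0.116 0 0.334 0 0.505 0; -0.092 0 0.338 0 0.505 0; -0.066 0 0.338 0 0.505 0; -0.040 0 0.342 0 0.505 0; -0.014 0 0.344 0 0.505 0; 0.012 0 0.344 0 0.505 0; 0.038 0 0.343 0 0.505 0;0 0 0 0 0 0;0 0 0 0 0 0"

```text
time_s: 14.9
tcp_pos: [0.4611, 0.0229, 0.098]
ee_rot: [[0.927, 0.001, -0.375], [0.001, -1.0, 0.001], [-0.375, -0.001, -0.927]]
wrist_force: [-9.4, 1.2, 2.9]
gripper_width: 0.272
gripper_force: 30.0
```

```bash
python3 - <<'E'
from h import *
mod("top");mod("scene");W=world("scene",grab("scene")[1])
m=(abs(W[...,0]-.65)<.05)&(W[...,1]<-.028)&(W[...,1]>-.037)&(W[...,2]>.1);print(m.sum(),np.percentile(W[m][:,2],[10,30,50,70,90]).round(4))
E
```

```text
top 9 mod z 0.4199 (array([623.5,  16.9]), array([68.1, 15.2]), 80.55) blue z 0.166
scene 333 mod z 0.2323 (array([651.7, -12.4]), array([90. , 28.1]), 5.19) blue z 0.165
197 [0.1733 0.174  0.1748 0.1755 0.1762]
```

The platform is now about 10 mm above the blue top, less than a notch. I'll release the handle and withdraw along the tool axis.

play_rows:
  commands: "0 0 0 0 0 0;0 0 0 0 0 0;0 0 0 0 0 0;0.2 0 0.5 0 0 0;0.2 0 0.5 0 0 0;0.2 0 0.5 0 0 0;0 0 1 0 -0.5 0;0 0 1 0 -0.5 0;0 0 1 0 -0.5 0;0 0 1 0 -0.5 0;0 0 1 0 -0.5 0;0 0 1 0 0 0;0 0 0 0 0 0;0 0 0 0 0 0"
  grip: 60

```text
time_s: 16.45
tcp_pos: [0.4837, 0.0233, 0.3241]
ee_rot: [[1.0, 0.002, 0.005], [0.002, -1.0, 0.002], [0.005, -0.002, -1.0]]
wrist_force: [-0.1, -0.3, -0.2]
gripper_width: 0.688
gripper_force: 0.0
```

```bash
python3 - <<'E'
from h import *
mod("top");im=mod("scene")
im,d=grab("top");W=world("top",d)
m=(W[...,2]>.1)&(W[...,2]<.135)&(W[...,1]>.1)&(W[...,1]<.26)&(abs(W[...,0]-.65)<.1);print("tub",rect(W[m]))
E
```

```text
top 1071 mod z 0.2343 (array([651.2,  25.4]), array([87.6, 96.6]), 1.66) blue z 0.166
scene 234 mod z 0.2315 (array([648.5,  24.8]), array([86.8, 99. ]), 2.68) blue z 0.165
tub (array([658.4, 201.9]), array([44.5, 69.8]), 49.47)
```

play_rows:
  commands: "0.464 0.233 0.1 0 0 -0.873;0.464 0.233 0 0 0 -0.873;0.464 0.233 0 0 0 -0.873;0.464 0.233 0 0 0 -0.873;0.464 0.233 0 0 0 -0.873;0.464 0.233 0 0 0 -0.873;0.464 0.233 0 0 0 -0.873;0.464 0.233 0 0 0 -0.873;0.464 0.233 0 0 0 -0.873;0.464 0.233 0 0 0 -0.873;0.464 0.233 0 0 0 -0.873;0.464 0.233 0 0 0 -0.873;0 0 0 0 0 0;0 0 0 0 0 0"
  grip: 50

```text
time_s: 18.0
tcp_pos: [0.6502, 0.1068, 0.3244]
ee_rot: [[0.004, -1.0, -0.003], [-1.0, -0.004, -0.004], [0.004, 0.003, -1.0]]
wrist_force: [-0.3, -0.7, -0.7]
gripper_width: 0.576
gripper_force: 0.0
```

play_rows:
  commands: "0 0 -0.9 0 0 0;0 0 -0.9 0 0 0;0 0 -0.9 0 0 0;0 0 -0.9 0 0 0;0 0 -0.9 0 0 0;0 0 0 0 0 0;0 0 0 0 0 0;0 -0.2 0 0 0 0;0 -0.2 0 0 0 0;0 -0.2 0 0 0 0;0 -0.2 0 0 0 0;0 -0.2 0 0 0 0"

```text
time_s: 19.2
tcp_pos: [0.6515, 0.0776, 0.1925]
ee_rot: [[0.002, -1.0, 0.004], [-1.0, -0.002, -0.0], [0.0, -0.004, -1.0]]
wrist_force: [-0.6, 5.2, 3.8]
gripper_width: 0.576
gripper_force: 2.7
```

play_rows:
  commands: "0 -0.2 0 0 0 0;0 -0.2 0 0 0 0;0 -0.2 0 0 0 0;0 -0.2 0 0 0 0;0 -0.2 0 0 0 0;0 -0.2 0 0 0 0;0 -0.2 0 0 0 0;0 -0.2 0 0 0 0"

```text
time_s: 20.0
tcp_pos: [0.6513, 0.0299, 0.1925]
ee_rot: [[0.002, -1.0, 0.004], [-1.0, -0.002, -0.0], [0.0, -0.004, -1.0]]
wrist_force: [0.0, 5.5, 3.6]
gripper_width: 0.577
gripper_force: 2.9
```

```bash
python3 - <<'E'
from h import *
mod("top");im=mod("scene")
cv2.imwrite("pics/s3.png",cv2.resize(im[80:300,220:480],None,fx=2.7,fy=2.7))
E
```

```text
top 1517 mod z 0.2339 (array([649. , -31.2]), array([97. , 88.2]), 89.75) blue z 0.166
scene 864 mod z 0.2323 (array([648.5, -34. ]), array([93.3, 98.1]), 0.46) blue z 0.165
```

View pics/s3.png

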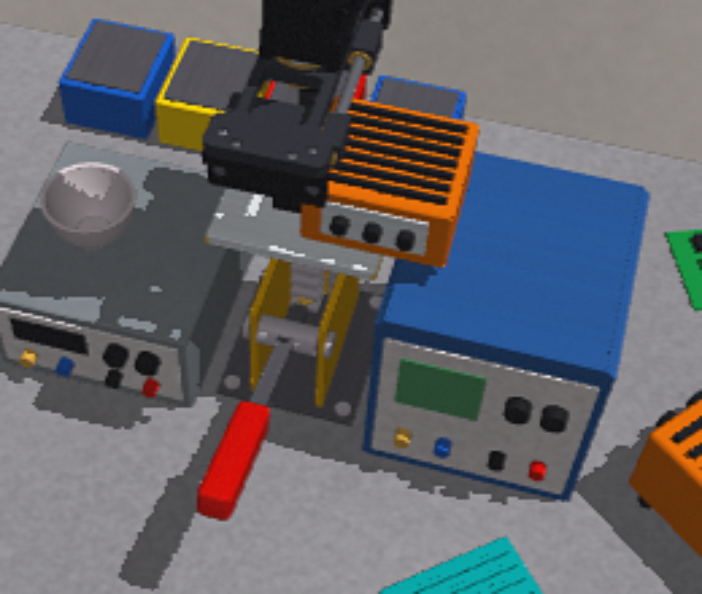

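The module has squared up and its front half is over the blue top. I'll carry on slowly through the tipping point.

play_rows:
  commands: "0 -0.1 0 0 0 0;0 -0.1 0 0 0 0;0 -0.1 0 0 0 0;0 -0.1 0 0 0 0;0 -0.1 0 0 0 0;0 -0.1 0 0 0 0;0 -0.1 0 0 0 0;0 -0.1 0 0 0 0;0 -0.1 0 0 0 0;0 -0.1 0 0 0 0;0 -0.1 0 0 0 0;0 -0.1 0 0 0 0"

```text
time_s: 21.3
tcp_pos: [0.6501, -0.0074, 0.1907]
ee_rot: [[0.001, -1.0, -0.001], [-1.0, -0.001, -0.002], [0.002, 0.001, -1.0]]
wrist_force: [0.5, 3.5, 2.2]
gripper_width: 0.57
gripper_force: 2.0
```

play_rows:
  commands: "0 -0.1 0 0 0 0;0 -0.1 0 0 0 0;0 -0.1 0 0 0 0;0 -0.1 0 0 0 0;0 -0.1 0 0 0 0;0 -0.1 0 0 0 0;0 -0.1 0 0 0 0;0 -0.1 0 0 0 0;0 -0.1 0 0 0 0;0 -0.1 0 0 0 0;0 0 0 0 0 0"

```text
time_s: 22.4
tcp_pos: [0.6504, -0.0378, 0.1913]
ee_rot: [[0.001, -1.0, 0.0], [-1.0, -0.001, -0.003], [0.003, -0.0, -1.0]]
wrist_force: [-0.1, 0.8, -1.9]
gripper_width: 0.575
gripper_force: 0.5
```

```bash
python3 - <<'E'
from h import *
mod("top");im=mod("scene")
cv2.imwrite("pics/s4.png",cv2.resize(im[80:300,220:480],None,fx=2.7,fy=2.7))
E
```

```text
top 1380 mod z 0.2243 (array([648.3, -98.8]), array([98. , 87.9]), 89.62) blue z 0.166
scene 815 mod z 0.2228 (array([ 647.5, -102. ]), array([91.8, 93.1]), 0.05) blue z 0.1649
```

View pics/s4.png

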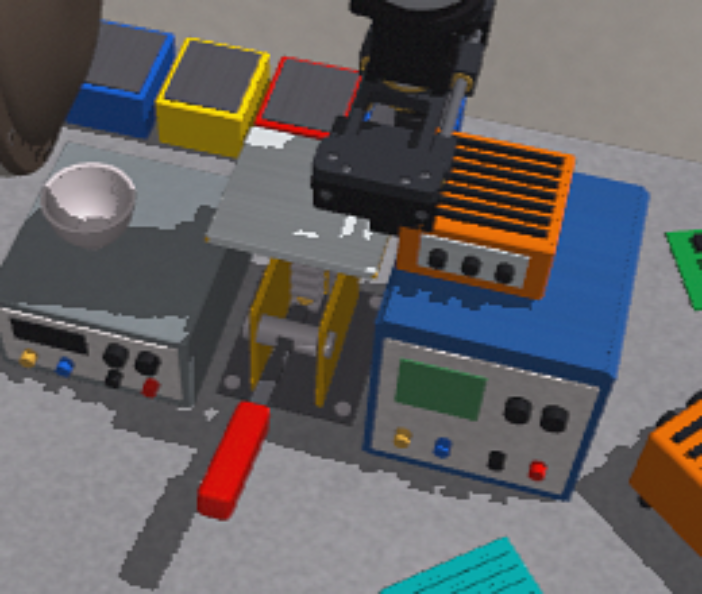

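The module is standing flat on the blue top (crop 490,215), with about 26 mm to go.

play_rows:
  commands: "0 -0.1 0 0 0 0;0 -0.1 0 0 0 0;0 -0.1 0 0 0 0;0 -0.1 0 0 0 0;0 -0.1 0 0 0 0;0 -0.1 0 0 0 0;0 -0.1 0 0 0 0;0 -0.1 0 0 0 0;0 -0.07 0 0 0 0;0 0 0 0 0 0;0 0 0 0 0 0"

```text
time_s: 23.6
tcp_pos: [0.6506, -0.0637, 0.1915]
ee_rot: [[0.001, -1.0, 0.001], [-1.0, -0.001, -0.003], [0.003, -0.001, -1.0]]
wrist_force: [0.5, 2.9, 2.4]
gripper_width: 0.575
gripper_force: 1.5
```

```bash
python3 - <<'E'
from h import *
mod("top");mod("scene")
E
```

```text
top 1291 mod z 0.2243 (array([ 648.1, -124.2]), array([87. , 96.1]), 0.05) blue z 0.1661
scene 810 mod z 0.2227 (array([ 648.2, -129.4]), array([90.1, 92.7]), 89.46) blue z 0.165
```

play_rows:
  commands: "0 0.3 0 0 0 0;0 0.6 0 0 0 0;0 0.6 0 0 0 0;0 0.6 0 0 0 0;0 0.6 0.3 0 0 0;0 0.3 0.9 0 0 0;0 0 1 0 0 0;0 0 1 0 0 0;0 0 1 0 0 0;-0.5 0.5 1 0 0 0;-1 0.5 0 0 0 0;-1 0.5 0 0 0 0;-1 0.5 0 0 0 0;-1 0.5 0 0 0 0;-1 0.5 0 0 0 0;-1 0.5 0 0 0 0;0 0 0 0 0 0;0 0 0 0 0 0"

```text
time_s: 25.5
tcp_pos: [0.455, 0.1328, 0.3485]
ee_rot: [[0.004, -1.0, 0.002], [-1.0, -0.004, -0.001], [0.001, -0.002, -1.0]]
wrist_force: [-0.1, -0.4, 0.8]
gripper_width: 0.577
gripper_force: 0.0
```

```bash
python3 - <<'E'
from h import *
im=mod("top");mod("scene")
cv2.imwrite("pics/t5.png",im);print(r.sense()["wrist_force"])
E
```

```text
top 1977 mod z 0.2242 (array([ 648. , -123.5]), array([97.8, 87.8]), 89.55) blue z 0.1661
scene 1081 mod z 0.2227 (array([ 646.8, -124.8]), array([93.1, 99.4]), 0.42) blue z 0.165
[-0.34702017  1.07724566 -0.56956221]
```

View pics/t5.png

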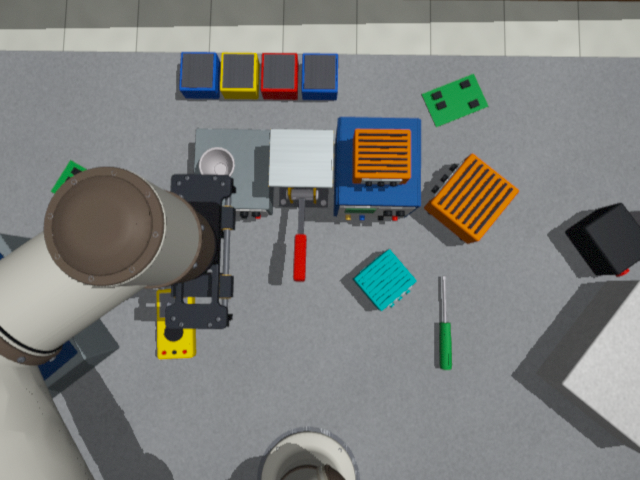

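The module is centred to within about 3 mm and square on the blue top (383,155). The tub, multimeter and screwdriver haven't moved, and the arm is clear.

```bash
python3 -c "
from station import r
print(r.finish_job())"
```

```text
the job is handed in; nothing more can be done
None
```

The job is handed in: four strokes brought the platform about 10 mm above the blue top, and the orange module stands flat there, within about 4 mm of the middle and 0.5° of square; the first stroke briefly put about 67 N on the wrist (limit 120 N) through the held handle.

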